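Cross-stack the sign blanks on the desk dryer and hold its dial at the third click

ROBOT

A 6-joint arm with a two-finger parallel gripper is mounted at the origin on a cart in front of the work surface, level with it; the furniture and walls round the work are solid. World frame = base frame: x ahead of the robot, y to its left, z up, the work surface at z = 0. Lengths are in mm, angles in rad, forces in N, time in s.
With the tool pointing down it reaches from about 350 to 775 mm from the base axis. Payload 7.3 kg.
Tool frame: the origin (TCP) lies at the very end of the fingers, on their centre line; the grasp point (between the pads) lies 19 mm behind it (bot.grip_point_offset is the distance from the TCP to the grasp point, in mm); z points along the fingers, y is the line along which they close (so a half turn about z gives the same grasp; the last joint's range is limited). The gripper opens to 92 mm and grips with 3 to 60 N. Pads are 19 mm wide; open, the fingers measure 130 mm over their backs; the gripper's body (75 mm by 190 mm) begins 47 mm behind the grasp point.
Start: joints at [-1.393, 0.342, 1.524, -0, 1.275, -0.146], TCP at [167.063, -497.73, 226.741] pointing down, gripper open.
Joint ranges: [-2.53, 2.53], [-0.77, 2.02], [0.04, 2.7], [-1, 4.14], [0.28, 2.66], [-3.11, 3.11]. Speed limits (rad/s): [2.57, 2.57, 3.14, 3.14, 3.14, 3.14].

INTERFACE

Orientations are given as [roll, pitch, yaw] about the fixed x, y, z axes, in that order (R = Rz(yaw) Ry(pitch) Rx(roll)).
In Python, from plant import bot gives the robot as it stands. The module is installed in compiled form; this text tells all that it offers.
- The arm moves only by the shell command python3 -m jog 'ROWS' [OPENING]. ROWS is JSON, a list of rows, each a list of 6 numbers: the shift along the tool's x, y, z in mm, then the turn, a rotation vector about the tool's x, y, z in rad. In form: [[dx, dy, dz, rx, ry, rz], ...]. A call has 1 to 12 rows; each row shifts and turns the commanded pose from where the row before left it, along the tool's axes as they then stand; what a row does not reach is not made up. A row lasts 1/10 s, in which the tool goes at most 50 mm and 8.59 degrees, less where a joint would pass 70% of its speed; a pose out of reach is approached as far as the arm can. A call with a gripper value outside its range is refused whole. OPENING is the opening in per cent of the stroke, from 0 (shut) to 100 (fully open), set as the call begins (- or left out, the last holds). The fingers move at their own pace and stop on an object; the grip force is fixed at half the most. Time passes only in rows, so rows that do not move let the fingers close. It gives the time, the measured TCP pose, the force, the opening and the grip force at its end, in the units of the state.
- bot.get_obs(): the state, without advancing time (a new reading comes with each control period).
- bot.capture(name): name is "scene" or "top" or "wrist"; returns the picture (400x640x3 uint8, red, green, blue); there is no depth.
- bot.camera_model(name): a dict with "fx", "fy", "cx", "cy" (pixels), "position" and "orientation" of the camera in the world; the wrist camera has in their place "T_tool_cam" (4x4, takes a point from camera to tool coordinates, whose origin is the TCP and whose axes are the flange's). Camera axes: x right, y down, z forward; pixel columns grow to the right and rows downward; lengths in mm; the calibration is good to about 2 mm. A picture is of the moment at which its call begins: read the wrist's pose just before it. camera_model takes no time and is no camera call.
- bot.close_job(): hands the job in; it is judged then, once.
Trained networks look in the newest picture that a camera, given by its name, has taken for a name from the list of things; names that differ only in an ending like _2 or _b are one class to them, and where a whole thing is asked for, a point or a joint stands for the part that bears it (a point fixed in the world has none). Each returns a list of dicts, best first, with "p" (0 to 1); they miss things now and then, are a little off and sometimes report something else, mostly with a low value. They report only what shows in the picture. A call takes as long as a camera call. They do not tell look-alikes from the thing itself.
- bot.outline_of(target, camera): "mask" (400x640 bool, what is visible of it) and "pixel" ([column, row] in pixels, amid what is visible of it).
The state is a dict: "time": time; "joint_positions": joint angles; "dq": joint speeds; "tau": joint torques, N m; "tool_pos": TCP position; "tcp_rot": TCP orientation; "contact_force": force on the tool from outside, world axes, zero at the start; "moment": the same for the moment, N m; "grip_width": finger opening in mm; "finger_force": force on a finger pad.
Only numpy, scipy, OpenCV 4.12 (cv2) and the standard library are available. Lean on these libraries where they do the work, as an engineer would, in place of code of your own. Each camera call takes 0.05 s, during which the arm holds its last target. There are 200 camera calls.

TASK

Two wooden sign blanks already lie side by side on the grille of the desk dryer: finish the stack by laying the two loose ones flat and crosswise on top of them, one near each end of the lower pair, so that air can pass between. Only then turn the dryer's spring-return dial clockwise past its first two clicks to the third, marked with three dots, and hold it there against its spring: the program finishes while the gripper is still holding the dial, with the stack standing. Leave the little bottle and the rubber stamp undisturbed.

Things in the scene. Friction and masses are not known exactly. Their poses are not given: they have to be found in the camera images.
- dryer: Desk dryer: flat white plastic box fixed to the desk, 156 mm (x) by 310 mm (y), top face 30 mm above the desk. Origin: centre of its underside. x points away from the robot, y to the left, but its yaw differs each time. A dark slotted grille, 142 (x) by 166 (y) mm, covers its left part; a black dial with a dotted scale stands on its right part.
- tray_mid (a point): Centre of the grille, level with the dryer's top face (30 mm above the desk), 68 mm to +y of the box's middle; axes as the dryer's. The two lower slats lie on the grille lengthwise along x, about 33 mm to +y and to -y of this point.
- dial_grip (a point): On the dial's axis, 24 mm above the dryer's face, 163 mm to -y of tray_mid. On a round skirt (50 mm across, top 12 mm above the face) stands a straight bar to grip, 46 mm long (this point's x), 13 mm thick (y), its top 13 mm above this point. Turns with the dial: x points to the bar's end with the white line (pointer), at rest 0.6 rad anticlockwise from the dryer's x.
- dial (a joint): Dial angle, rad: 0 at rest (stroke mark), grows clockwise seen from above. Clicks at 0.4 (one dot), 0.8 (two), 1.2 (three dots; pointer 0.6 rad clockwise of the dryer's x) and 1.6 (four, not wanted); stop at 1.68. A spring returns it to 0 from anywhere when let go (0.07 Nm at rest, 0.13 Nm at the third click); each click adds or takes up to 0.04 Nm.
- slat_a_mid (a point): Centre of a lower slat, lying on the dryer's grille lengthwise along the dryer's x, the one to +y. All four slats are alike: plain light wood, 110 mm (x) by 24 mm (y) by 12 mm thick (z), about 30 g, loose; the point is at the middle, half-way up.
- slat_b_mid (a point): Centre of the other lower slat on the grille, the one to -y; 110 x 24 x 12 mm as slat_a.
- slat_c_mid (a point): Centre (half-way up) of a loose slat lying flat on the desk to the right of the dryer, the nearer of the two; 110 mm (x) by 24 mm (y) by 12 mm (z). It may go at either end of the lower pair.
- slat_d_mid (a point): Centre (half-way up) of the other loose slat lying flat on the desk, the farther of the two; 110 x 24 x 12 mm.
- vial_mid (a point): Bystander: middle of a small upright white bottle, 24 mm across and 56 mm high, on the desk near the loose slats.
- stamp_mid (a point): Bystander: middle of an upright wooden rubber stamp, 55 x 29 mm, 73 mm high, on the desk behind the dryer's right end.
Not all that is in view belongs to the job. Leave any blue look-alike of the part that bears slat_d_mid alone. What is shaped like the part that bears slat_c_mid but green is not meant.

How it is judged:
By the outcome, as a careful person would: the job done as asked, in the order asked, and still so for the second after the job is handed in, while the arm keeps its last pose, push and grip.
It also fails if it takes over 72 s, if anything falls off the work surface, if the arm or the gripper's body presses on something with over 40 N, if the wrist force passes 120 N, or if a joint passes its speed limit or range.

## Working session

There is one attempt and no reset: what is moved stays moved. The work goes in short steps, Python scripts to look and compute and a shell command to move; the robot and the scene stay as the last step left them, time stands still between calls to the robot, and variables do not carry over. Pictures are saved under pics/ and viewed, at most 10 in all, crops included, and the job is handed in when it is done.

```bash
mkdir -p pics; ls; python3 - <<'E'
from plant import bot
import cv2,numpy as np
o=bot.get_obs();print({k:np.round(v,3).tolist() for k,v in o.items()})
for c in("top","scene"):
    im=bot.capture(c);cv2.imwrite(f"pics/{c}0.png",im[:,:,::-1])
    m=bot.camera_model(c);print(c,m)
    for t in("slat_c_mid","dial","dryer","vial_mid","stamp_mid"):
        r=bot.outline_of(t,c)
        for d in r:
            q=cv2.minAreaRect(np.argwhere(d["mask"])[:,::-1].astype(np.float32))
            print(t,round(d["p"],2),np.round(d["pixel"]),d["mask"].sum(),np.round(q[0]),np.round(q[1]),round(q[2]))
m=bot.camera_model("wrist");print(m)
E
```

```text
pics
{'time': 0.0, 'joint_positions': [-1.393, 0.343, 1.525, 0.0, 1.275, -0.146], 'dq': [0.0, -0.001, 0.001, -0.0, -0.001, -0.001], 'tau': [-0.001, -43.125, -24.423, 0.072, 0.056, -0.0], 'tool_pos': [167.003, -497.305, 226.04], 'tcp_rot': [-3.14, -0.0, 0.324], 'contact_force': [-0.43, 0.056, -0.565], 'moment': [-0.015, -0.026, 0.035], 'finger_force': 0.0, 'grip_width': 91.452}
top {'fx': 501.1922103120729, 'fy': 501.1922103120729, 'cx': 315.20274598320566, 'cy': 197.95644351400495, 'position': array([ 169.62927089,  -69.78685414, 1632.41174704]), 'orientation': array([-2.91153502, -0.00351648, -1.51019888])}
slat_c_mid 0.82 [385. 231.] 253 [386. 232.] [33.  8.] 7
slat_c_mid 0.37 [363. 252.] 38 [361. 252.] [5. 8.] 90
dial 0.47 [286. 207.] 186 [287. 206.] [15. 14.] 90
dial 0.34 [230. 191.] 247 [230. 189.] [ 8. 33.] 18
dryer 0.87 [267. 201.] 3772 [259. 199.] [94. 47.] 16
stamp_mid 0.68 [348. 154.] 169 [347. 151.] [12. 16.] 90
scene {'fx': 441.92917152317494, 'fy': 441.92917152317494, 'cx': 316.7042592608013, 'cy': 201.56154380400108, 'position': array([221.40802594, 550.14483794, 878.31
[... 271 characters left out ...]
 [309. 240.] [19. 20.] 90
dryer 0.67 [282. 270.] 7964 [277. 271.] [ 72. 142.] 46
dryer 0.26 [309. 238.] 355 [309. 240.] [19. 20.] 90
vial_mid 0.53 [377. 139.] 103 [379. 138.] [ 7. 17.] 9
stamp_mid 0.85 [280. 161.] 242 [280. 160.] [13. 26.] 3
{'fx': 283.6724920569822, 'fy': 283.6724920569822, 'cx': 318.67988345844867, 'cy': 198.04547736689045, 'T_tool_cam': array([[ 1.65397934e-03, -9.58201178e-01, -2.86090486e-01,
         7.76578146e+01],
       [ 9.99998573e-01,  1.48623047e-03,  8.03484206e-04,
        -5.87492099e-01],
       [-3.44703115e-04, -2.86091406e-01,  9.58202269e-01,
        -1.58916904e+02],
       [ 0.00000000e+00,  0.00000000e+00,  0.00000000e+00,
         1.00000000e+00]])}
```

```bash
cat > h.py <<'E'
from plant import bot
import cv2,numpy as np
from scipy.spatial.transform import Rotation as R
def cam(c):
    m=bot.camera_model(c)
    if c=="wrist":
        o=bot.get_obs();T=m["T_tool_cam"];Rt=R.from_euler("xyz",o["tcp_rot"]).as_matrix()
        return m,Rt@T[:3,:3],Rt@T[:3,3]+o["tool_pos"]
    return m,R.from_euler("xyz",m["orientation"]).as_matrix(),np.array(m["position"])
def px2w(K,uv,z):
    m,Rc,p=K;uv=np.atleast_2d(uv).astype(float)
    d=np.c_[(uv[:,0]-m["cx"])/m["fx"],(uv[:,1]-m["cy"])/m["fy"],np.ones(len(uv))]@Rc.T
    return p+d*((z-p[2])/d[:,2])[:,None]
def w2px(K,P):
    m,Rc,p=K;q=(np.atleast_2d(P)-p)@Rc
    return np.c_[m["fx"]*q[:,0]/q[:,2]+m["cx"],m["fy"]*q[:,1]/q[:,2]+m["cy"]]
def rect(K,mask,z):
    w=px2w(K,np.argwhere(mask)[:,::-1],z)[:,:2].astype(np.float32)
    c,s,a=cv2.minAreaRect(w)
    if s[0]<s[1]:a-=90;s=s[::-1]
    return np.round(c,1),np.round(s,1),round(np.radians(a),3) # long-axis angle
def togo(xyz,yaw=None):
    "tool-frame shift from the present pose (commanded ~ measured) and turn about tool z"
    o=bot.get_obs();Rt=R.from_euler("xyz",o["tcp_rot"]).as_matrix()
    print("togo",np.round(Rt.T@(np.array(xyz)-o["tool_pos"]),1),"turn_z",None if yaw is None else round(-((yaw-o["tcp_rot"][2]+np.pi/2)%np.pi-np.pi/2),3),"pos",np.round(o["tool_pos"],1),np.round(o["tcp_rot"],3),"t",o["time"])
E
python3 - <<'E'
from h import *
for c in("top","scene"):
    K=cam(c);im=bot.capture(c)
    for t,z in(("slat_c_mid",10),("dial",50),("dryer",30)):
        for d in bot.outline_of(t,c): print(c,t,round(d["p"],2),rect(K,d["mask"],z))
a=cv2.imread("pics/top0.png")[110:310,170:436];b=cv2.imread("pics/scene0.png")[90:340,190:470]
cv2.imwrite("pics/v1.png",cv2.resize(a,(798,600),interpolation=2));cv2.imwrite("pics/v2.png",cv2.resize(b,(672,600),interpolation=2))
E
```

```text
top slat_c_mid 0.81 (array([ 447.4, -290.8]), array([112. ,  29.3]), np.float64(1.52))
top slat_c_mid 0.51 (array([ 378.6, -209.9]), array([29.2, 19.5]), np.float64(-1.51))
top dial 0.72 (array([509.4,  36.5]), array([49.6, 45.4]), np.float64(0.061))
top dial 0.42 (array([525.2, 127.5]), array([309.8, 157.7]), np.float64(1.354))
top dryer 0.85 (array([528.7, 130.2]), array([312.1, 161.2]), np.float64(1.341))
scene slat_c_mid 0.89 (array([ 338.7, -233. ]), array([111.5,  31.6]), np.float64(0.677))
scene slat_c_mid 0.85 (array([ 450.8, -281.9]), array([115.9,  25.5]), np.float64(1.538))
scene slat_c_mid 0.22 (array([535.9, 127.2]), array([317.9, 164.2]), np.float64(1.348))
scene dial 0.57 (array([506.4,  45.6]), array([55.4, 48.4]), np.float64(-1.053))
scene dryer 0.84 (array([528.8, 136.5]), array([314.4, 163.8]), np.float64(1.346))
```

View pics/v1.png

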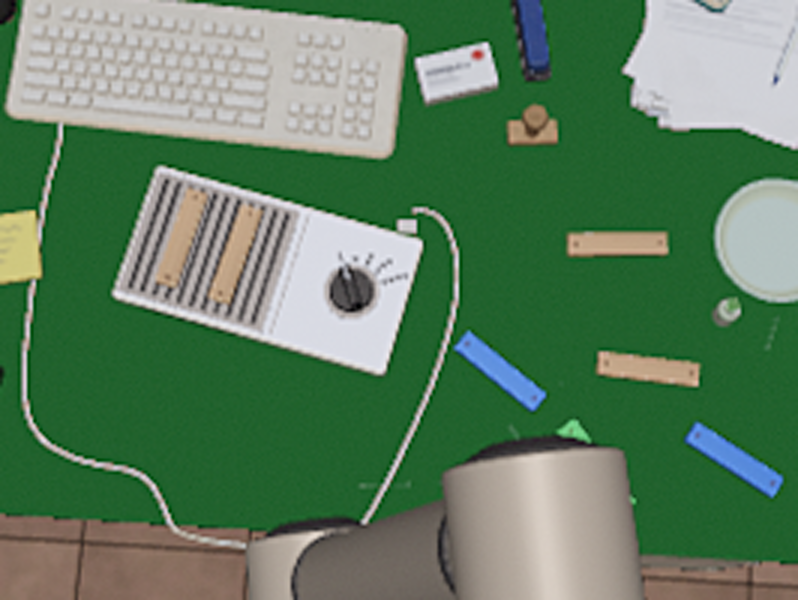

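View pics/v2.png

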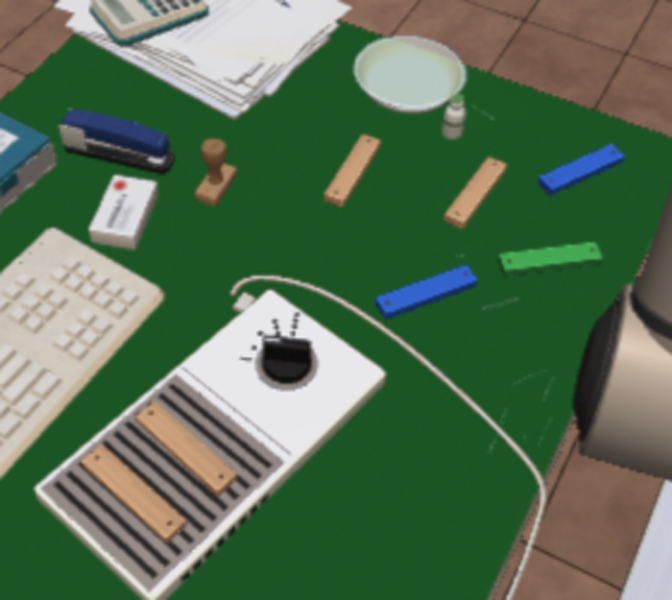

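The top crop shows two wooden lower slats on the grille at about (182,237) and (236,254). The loose wooden slats are at (618,244), which is d, and (649,368), which is c. The bottle is at (727,312), the stamp at (533,125) and the dial at (352,290). The two blue blanks and the green one are decoys. The scene crop shows the same layout.

```bash
python3 - <<'E'
from h import *
for c in("top","scene"):
    K=cam(c);im=cv2.imread(f"pics/{c}0.png");h=cv2.cvtColor(im,cv2.COLOR_BGR2HSV)
    m=cv2.inRange(h,(8,60,110),(20,170,255));n,l,s,_=cv2.connectedComponentsWithStats(m)
    for i in range(1,n):
        if 120<s[i,4]<1500:
            w=px2w(K,s[i,:2]+s[i,2:4]/2,8)[0]
            z=38 if w[1]>50 else 9
            if 250<w[0]<750 and -420<w[1]<330: print(c,s[i],*rect(K,l==i,z))
    for t,z in(("vial_mid",28),("stamp_mid",30)):
        bot.capture(c)
        for d in bot.outline_of(t,c): print(c,t,round(d["p"],2),px2w(K,d["pixel"],z).round())
togo([450,-286,150],1.571)
E
```

```text
top [339 145  17  13 145] [ 720.  -150.3] [54.5 42.9] -1.509
top [222 172  17  34 246] [557.1 227.3] [112.3  24.6] -0.23
top [239 178  19  33 263] [542.4 167.6] [112.6  26.4] -0.25
top [359 188  33   7 228] [ 585.6 -250.4] [107.5  20.6] -1.509
top [369 227  34  12 262] [ 447.5 -289.3] [110.2  25.4] 1.513
top vial_mid 0.42 [[ 520. -373.   28.]]
top stamp_mid 0.54 [[ 697. -147.   30.]]
top stamp_mid 0.18 [[ 511. -371.   30.]]
scene [325 147  23  29 262] [ 587.2 -247.6] [116.6  24.8] -1.502
scene [376 156  25  29 276] [ 448.8 -286.6] [117.6  24.4] 1.514
scene [247 257  42  40 585] [542.8 168.9] [115.   28.1] -0.255
scene [224 275  44  40 616] [557.9 228.7] [114.2  26.2] -0.23
scene vial_mid 0.44 [[531. 133.  28.]]
togo [ 335.6 -110.8   76.7] turn_z -1.247 pos [ 167.1 -497.8  226.7] [ 3.141 -0.     0.324] t 1.4
```

```bash
python3 -m jog '[[30,-10,6,0,0,0],[35,-11,8,0,0,0],[35,-11,8,0,0,0],[35,-11,8,0,0,0],[35,-12,8,0,0,0],[35,-12,8,0,0,0],[35,-12,8,0,0,0],[35,-12,8,0,0,0],[35,-12,8,0,0,0],[25,-8,6,0,0,0]]'; python3 -m jog '[[0,0,0,0,0,-0.1],[0,0,0,0,0,-0.13],[0,0,0,0,0,-0.13],[0,0,0,0,0,-0.13],[0,0,0,0,0,-0.13],[0,0,0,0,0,-0.13],[0,0,0,0,0,-0.13],[0,0,0,0,0,-0.13],[0,0,0,0,0,-0.12],[0,0,0,0,0,-0.06],[0,0,0,0,0,0]]'
cat > wl.py <<'E'
from h import *
import sys
def slats(zs=(12,),name=None):
    K=cam("wrist");im=bot.capture("wrist")[:,:,::-1].copy()
    if name: cv2.imwrite(f"pics/{name}.png",im)
    h=cv2.cvtColor(im,cv2.COLOR_BGR2HSV);m=cv2.inRange(h,(8,50,90),(20,190,255));n,l,s,_=cv2.connectedComponentsWithStats(m)
    for i in range(1,n):
        if s[i,4]>400:
            for z in zs: print("wood",s[i].tolist(),z,*rect(K,l==i,z))
if __name__=="__main__":
    slats([float(a) for a in sys.argv[2].split(",")],sys.argv[1]); togo([449,-287,150],1.514)
E
python3 wl.py w1 11
```

```text
time: 2.4
tool_pos: [450.8, -284.2, 150.3]
tcp_rot: [-3.141, -0.0, 0.325]
contact_force: [0.0, -0.3, -0.9]
grip_width: 91.7
finger_force: 0.0
time: 3.5
tool_pos: [449.4, -286.0, 150.7]
tcp_rot: [3.142, 0.0, 1.514]
contact_force: [0.1, -0.6, -0.3]
grip_width: 91.7
finger_force: 0.0
wood [568, 0, 45, 65, 2208] 11.0 [ 710.4 -148.8] [53.8 35.8] -1.498
wood [0, 83, 155, 186, 21675] 11.0 [ 161.8 -263.9] [198.7 191. ] -1.57
wood [434, 90, 28, 109, 2202] 11.0 [ 586.  -249.3] [110.2  26.6] -1.498
wood [307, 139, 23, 98, 1667] 11.0 [ 448.9 -288. ] [109.1  23.3] 1.515
wood [151, 256, 28, 50, 571] 11.0 [ 256.6 -391.4] [71.6 29.8] 1.286
wood [459, 256, 28, 50, 559] 11.0 [ 629.1 -411.3] [72.1 29.9] -1.393
wood [306, 314, 279, 13, 2240] 11.0 [ 597.8 -465.9] [348.   18.1] -0.054
togo [-1.1 -0.3  0.7] turn_z -0.002 pos [ 449.3 -285.9  150.7] [3.142 0.    1.512] t 3.55
```

View pics/w1.png

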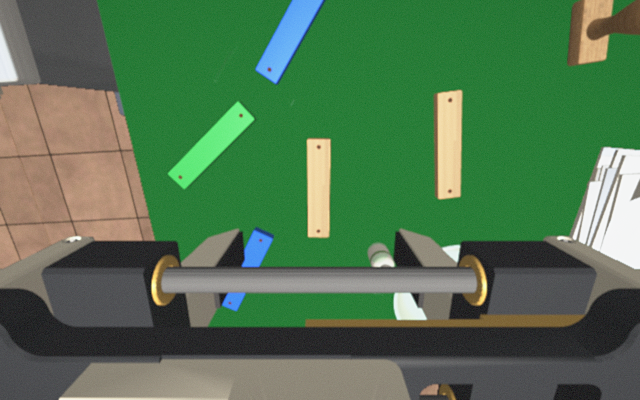

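The wrist view shows slat c centred at column 318, row 188, directly under the tool. Slat d is at (448,145), the stamp at top right, and the bottle at (378,255), clear of the fingers.

```bash
python3 -m jog '[[-2,0,20,0,0,0],[0,0,28,0,0,0],[0,0,28,0,0,0],[0,0,28,0,0,0],[0,0,20,0,0,0],[0,0,14,0,0,0],[0,0,7,0,0,0],[0,0,3,0,0,0],[0,0,0,0,0,0]]' 60; python3 -m jog '[[0,0,0,0,0,0],[0,0,0,0,0,0],[0,0,0,0,0,0],[0,0,0,0,0,0],[0,0,0,0,0,0],[0,0,0,0,0,0]]' 15
```

```text
time: 4.45
tool_pos: [449.4, -288.1, 2.9]
tcp_rot: [3.141, 0.0, 1.513]
contact_force: [-0.1, -0.3, -0.2]
grip_width: 55.2
finger_force: 0.0
time: 5.05
tool_pos: [449.3, -288.0, 3.0]
tcp_rot: [3.141, 0.0, 1.514]
contact_force: [0.0, -0.2, 1.7]
grip_width: 23.3
finger_force: 30.0
```

```bash
python3 -m jog '[[0,0,-10,0,0,0],[0,0,-25,0,0,0],[0,0,-35,0,0,0],[0,0,-30,0,0,0],[20,5,-17,0,0,0],[32,7,0,0,0,0],[36,8,0,0,0,0],[40,9,0,0,0,0],[40,9,0,0,0,0],[40,9,0,0,0,0],[40,9,0,0,0,0],[40,9,0,0,0,0]]'; python3 -m jog '[[40,9,0,0,0,0],[40,9,0,0,0,0],[40,9,0,0,0,0],[36,8,0,0,0,0],[30,7,0,0,0,0],[25,6,0,0,0,0],[15,4,0,0,0,0],[10,2,0,0,0,0],[0,0,0,0,0,0.06],[0,0,0,0,0,0.08],[0,0,0,0,0,0.05],[0,0,0,0,0,0]]'; python3 wl.py w2 42; python3 - <<'E'
from h import *
K=cam("wrist")
for t,z in(("dryer",30),("dial",60)):
    for d in bot.outline_of(t,"wrist"): print(t,round(d["p"],2),rect(K,d["mask"],z))
togo([587,189,120],1.33)
E
```

```text
time: 6.25
tool_pos: [530.7, -2.4, 120.4]
tcp_rot: [3.141, 0.0, 1.514]
contact_force: [0.4, -1.1, 0.4]
grip_width: 23.5
finger_force: 30.0
time: 7.45
tool_pos: [597.8, 228.0, 120.0]
tcp_rot: [-3.141, 0.0, 1.323]
contact_force: [0.1, 0.1, -0.3]
grip_width: 23.6
finger_force: 30.0
wood [384, 0, 34, 242, 1200] 42.0 [679.  270.8] [194.3   5.5] 1.522
wood [211, 156, 131, 112, 7322] 42.0 [559.2 229.1] [114.5 104.3] -0.246
wood [181, 292, 294, 35, 2958] 42.0 [580.4 121.9] [294.9  39.1] -0.249
togo [-535.8  -18.7  -29.9] turn_z -0.19 pos [597.8 228.  120. ] [-3.142  0.     1.324] t 7.5
dryer 0.61 (array([547.4, 198.9]), array([177.7, 154.8]), np.float64(1.351))
togo [-40.6  -1.   -0.1] turn_z -0.005 pos [597.9 228.1 119.9] [3.142 0.    1.325] t 7.6
```

View pics/w2.png

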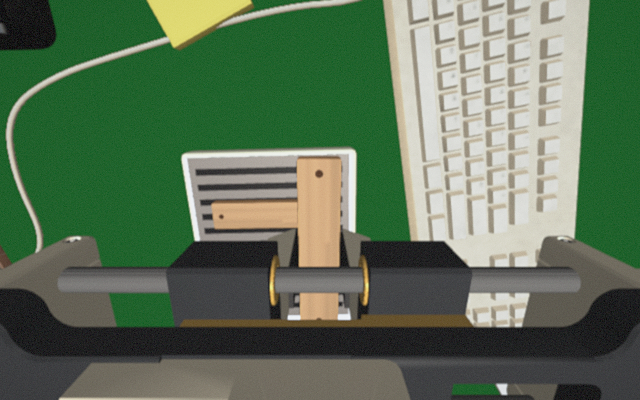

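The wrist view shows slat c held square, crosswise above slat a (left end at column 213, row 215). I overshot by about 40 mm in tool x, so I'll go back and lower it.

```bash
python3 -m jog '[[-15,0,0,0,0,0],[-18,-1,0,0,0,0],[-8,0,15,0,0,0],[0,0,20,0,0,0],[0,0,15,0,0,0],[0,0,10,0,0,0],[0,0,6,0,0,0],[0,0,4,0,0,0],[0,0,2.5,0,0,0],[0,0,1.5,0,0,0],[0,0,0,0,0,0],[0,0,0,0,0,0]]'
```

```text
time: 8.8
tool_pos: [587.1, 189.0, 46.0]
tcp_rot: [3.141, -0.0, 1.324]
contact_force: [0.6, 0.6, -0.6]
grip_width: 23.7
finger_force: 30.0
```

```bash
python3 -m jog '[[0,0,0.5,0,0,0],[0,0,0.5,0,0,0],[0,0,0,0,0,0]]'; python3 -m jog '[[0,0,0,0,0,0],[0,0,0,0,0,0],[0,0,0,0,0,0],[0,0,0,0,0,0]]' 42;  python3 -m jog '[[0,0,-5,0,0,0],[0,0,-10,0,0,0],[0,0,-20,0,0,0],[0,0,-30,0,0,0],[0,0,-30,0,0,0],[0,0,-15,0,0,0],[0,0,0,0,0,0]]'; python3 - <<'E'
from wl import *
slats((54,42),"w3");togo([586,-249,150],1.64)
E
```

```text
time: 9.1
tool_pos: [587.0, 189.0, 45.0]
tcp_rot: [3.141, -0.0, 1.324]
contact_force: [-1.0, -0.1, 2.6]
grip_width: 23.6
finger_force: 30.0
time: 9.5
tool_pos: [586.9, 188.9, 44.6]
tcp_rot: [-3.142, 0.0, 1.324]
contact_force: [0.3, 0.6, 0.2]
grip_width: 38.6
finger_force: 0.0
time: 10.2
tool_pos: [588.5, 189.3, 158.4]
tcp_rot: [3.136, -0.003, 1.324]
contact_force: [0.7, 0.0, 0.0]
grip_width: 38.6
finger_force: 0.0
wood [380, 0, 33, 241, 1009] 54 [673.8 230.1] [215.3   4.9] 1.524
wood [380, 0, 33, 241, 1009] 42 [676.9 228.6] [225.1   5.2] 1.524
wood [219, 140, 115, 111, 7107] 54 [551.2 197.9] [110.9 106.2] 1.332
wood [219, 140, 115, 111, 7107] 42 [548.7 194.8] [116. 111.] 1.332
wood [0, 163, 48, 92, 1461] 54 [300.  248.1] [91.8 20.6] 1.569
wood [0, 163, 48, 92, 1461] 42 [286.  247.4] [96.  21.5] 1.569
wood [208, 315, 293, 12, 2037] 54 [593.6  41.3] [326.7  14.6] -0.25
wood [208, 315, 293, 12, 2037] 42 [593.   31.1] [341.5  15.3] -0.25
togo [-425.2  105.6    6.1] turn_z -0.316 pos [587.5 189.1 156.3] [ 3.139e+00 -1.000e-03  1.324e+00] t 10.25
```

View pics/w3.png

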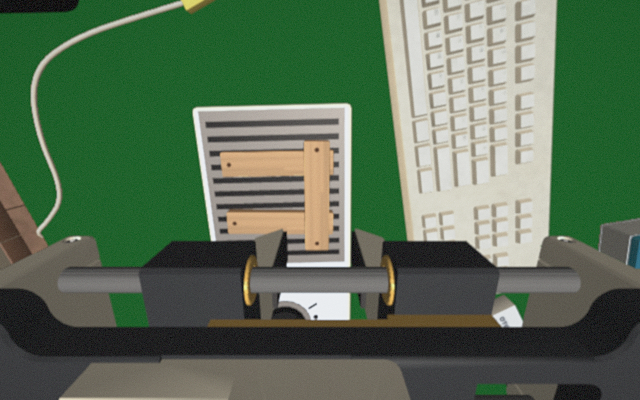

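The wrist view shows slat c lying flat across both lower slats near their far end, with its ends at (317,148) and (316,245). Next is slat d.

```bash
python3 -m jog '[[-20,5,0,0,0,0],[-35,9,0,0,0,0],[-40,10,0,0,0,0],[-40,10,0,0,0,0],[-40,10,0,0,0,0],[-40,10,0,0,0,0],[-40,10,0,0,0,0],[-40,10,0,0,0,0],[-40,10,0,0,0,0],[-40,10,0,0,0,0],[-30,7,0,0,0,0],[-20,5,0,0,0,0]]' 60; python3 -m jog '[[0,0,0,0,0,-0.08],[0,0,0,0,0,-0.12],[0,0,0,0,0,-0.08],[0,0,0,0,0,-0.036],[0,0,0,0,0,0],[0,0,0,0,0,0]]';  python3 - <<'E'
from wl import *
slats((11,),"w4");togo([586,-249,3],1.64)
E
```

```text
time: 11.45
tool_pos: [584.7, -251.2, 153.2]
tcp_rot: [-3.139, -0.0, 1.322]
contact_force: [-0.2, 0.3, 1.0]
grip_width: 55.1
finger_force: 0.0
time: 12.05
tool_pos: [585.6, -248.5, 154.1]
tcp_rot: [-3.141, -0.001, 1.639]
contact_force: [0.2, -0.4, 0.3]
grip_width: 55.0
finger_force: 0.0
wood [434, 70, 63, 59, 2551] 11 [ 726.7 -146.8] [60.4 55.1] 0.099
wood [0, 88, 39, 181, 3587] 11 [ 256.7 -277. ] [212.5  42.8] 1.331
wood [309, 137, 23, 98, 1200] 11 [ 587.8 -248.9] [110.  23.] -1.488
wood [238, 314, 294, 13, 2569] 11 [ 681.8 -416.2] [375.4  18.3] 0.072
togo [ -0.5   0.4 151.2] turn_z -0.001 pos [ 585.7 -248.6  154.2] [-3.141e+00 -1.000e-03  1.639e+00] t 12.1
```

```bash
python3 -m jog '[[0,1,20,0,0,0],[0,0,28,0,0,0],[0,0,28,0,0,0],[0,0,28,0,0,0],[0,0,20,0,0,0],[0,0,15,0,0,0],[0,0,8,0,0,0],[0,0,4,0,0,0],[0,0,0,0,0,0]]' 60; python3 -m jog '[[0,0,0,0,0,0],[0,0,0,0,0,0],[0,0,0,0,0,0],[0,0,0,0,0,0],[0,0,0,0,0,0],[0,0,0,0,0,0]]' 15; python3 - <<'E'
from h import *
togo([513,207.5,120],1.324)
E
```

```text
time: 13.0
tool_pos: [587.0, -249.1, 3.9]
tcp_rot: [3.141, 0.0, 1.64]
contact_force: [0.1, 0.0, 0.3]
grip_width: 55.0
finger_force: 0.0
time: 13.6
tool_pos: [586.9, -249.1, 4.0]
tcp_rot: [3.141, 0.0, 1.64]
contact_force: [-0.2, -0.3, 2.5]
grip_width: 24.0
finger_force: 30.0
togo [ 460.5  -42.2 -116.2] turn_z 0.316 pos [ 586.9 -249.1    4. ] [3.141 0.    1.64 ] t 13.6
```

```bash
python3 -m jog '[[0,0,-10,0,0,0],[0,0,-25,0,0,0],[0,0,-35,0,0,0],[0,0,-30,0,0,0],[20,-3,-16,0,0,0],[32,-3,0,0,0,0],[36,-3,0,0,0,0],[40,-3,0,0,0,0],[40,-3,0,0,0,0],[40,-3,0,0,0,0],[40,-3,0,0,0,0],[40,-3,0,0,0,0]]'; python3 -m jog '[[40,-3,0,0,0,0],[36,-3,0,0,0,0],[34,-3,0,0,0,0],[28,-3,0,0,0,0],[20,-3,0,0,0,0],[14,-3,0,0,0,0],[0,0,0,0,0,0.06],[0,0,0,0,0,0.12],[0,0,0,0,0,0.1],[0,0,0,0,0,0.036],[0,0,0,0,0,0]]'; python3 - <<'E'
from h import *
togo([513,207.5,46],1.324)
E
```

```text
time: 14.8
tool_pos: [542.6, 38.1, 120.4]
tcp_rot: [3.141, 0.0, 1.64]
contact_force: [0.8, 0.3, -1.2]
grip_width: 23.3
finger_force: 30.0
time: 15.9
tool_pos: [513.2, 206.7, 120.0]
tcp_rot: [3.141, 0.0, 1.323]
contact_force: [0.1, -0.4, -0.9]
grip_width: 23.4
finger_force: 30.0
togo [ 0.7 -0.5 74. ] turn_z -0.001 pos [513.2 206.7 120. ] [3.141 0.    1.323] t 15.9
```

```bash
python3 -m jog '[[1,0,15,0,0,0],[0,0,20,0,0,0],[0,0,15,0,0,0],[0,0,10,0,0,0],[0,0,6,0,0,0],[0,0,4,0,0,0],[0,0,2.5,0,0,0],[0,0,1,0,0,0],[0,0,0.5,0,0,0],[0,0,0.5,0,0,0],[0,0,0,0,0,0]]'; python3 -m jog '[[0,0,0,0,0,0],[0,0,0,0,0,0],[0,0,0,0,0,0],[0,0,0,0,0,0]]' 42;  python3 -m jog '[[0,0,-5,0,0,0],[0,0,-10,0,0,0],[0,0,-20,0,0,0],[0,0,-30,0,0,0],[0,0,-30,0,0,0],[0,0,-10,0,0,0],[0,0,0,0,0,0]]'; python3 - <<'E'
from wl import *
slats((54,),"w5");togo([511,40,120],0.36)
E
```

```text
time: 17.0
tool_pos: [513.6, 208.0, 46.0]
tcp_rot: [3.141, -0.0, 1.324]
contact_force: [-1.9, -0.2, 5.4]
grip_width: 23.1
finger_force: 30.0
time: 17.4
tool_pos: [513.4, 208.0, 45.1]
tcp_rot: [-3.142, 0.0, 1.324]
contact_force: [-0.2, 0.8, 0.1]
grip_width: 38.7
finger_force: 0.0
time: 18.1
tool_pos: [514.3, 208.2, 152.2]
tcp_rot: [3.138, -0.002, 1.324]
contact_force: [-0.7, -0.2, -0.7]
grip_width: 38.6
finger_force: 0.0
wood [464, 0, 14, 161, 784] 54 [664.3 274.2] [129.2   6.1] 1.518
wood [0, 37, 100, 211, 8995] 54 [268.6 312.1] [183.1  60.5] -1.57
wood [298, 140, 118, 114, 8758] 54 [548.  199.5] [111.6 106.4] 1.33
wood [471, 162, 11, 92, 423] 54 [658.9 161.2] [94.7  6.4] 1.529
wood [0, 189, 36, 80, 1045] 54 [220.1 245.1] [87.3 33.2] 1.018
wood [207, 314, 293, 13, 2240] 54 [518.3  66.4] [318.9  15.6] -0.248
togo [-163.5   38.7   30.5] turn_z 0.964 pos [513.4 208.  150.5] [ 3.141 -0.     1.324] t 18.15
```

View pics/w5.png

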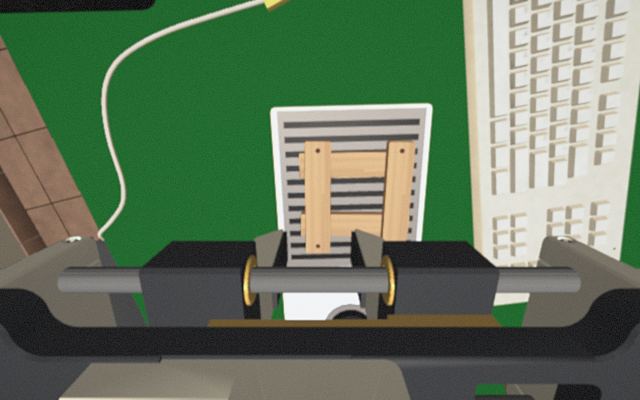

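The wrist view shows the finished stack: upper slats upright at columns 318 and 399, lying across both lower slats near their ends. Next is the dial.

```bash
python3 -m jog '[[-20,5,0,0,0,0],[-35,8,0,0,0,0],[-38,9,0,0,0,0],[-35,8,0,0,0,0],[-22,5,0,0,0,0],[-13,4,0,0,0,0]]' 60; python3 -m jog '[[0,0,0,0,0,0.08],[0,0,0,0,0,0.13],[0,0,0,0,0,0.13],[0,0,0,0,0,0.13],[0,0,0,0,0,0.13],[0,0,0,0,0,0.13],[0,0,0,0,0,0.13],[0,0,0,0,0,0.1],[0,0,0,0,0,0],[0,0,0,0,0,0]]';  python3 - <<'E'
from h import *
K=cam("wrist");im=bot.capture("wrist")[:,:,::-1].copy();cv2.imwrite("pics/w6.png",im)
for d in bot.outline_of("dial","wrist"): print(round(d["p"],2),d["pixel"],rect(K,d["mask"],42),rect(K,d["mask"],60))
for d in bot.outline_of("dryer","wrist"): print(round(d["p"],2),d["pixel"],rect(K,d["mask"],30))
u=w2px(K,[511,40,67])[0].astype(int);print(u)
c=im[u[1]-90:u[1]+60,u[0]-100:u[0]+100];cv2.imwrite("pics/w6c.png",cv2.resize(c,None,fx=4,fy=4,interpolation=2)[:600])
togo([511,40,45],.36)
E
```

```text
time: 18.75
tool_pos: [510.3, 38.7, 148.7]
tcp_rot: [-3.139, 0.001, 1.322]
contact_force: [0.2, 0.5, -0.7]
grip_width: 55.2
finger_force: 0.0
time: 19.75
tool_pos: [511.0, 40.7, 149.5]
tcp_rot: [-3.141, 0.001, 0.367]
contact_force: [0.8, 0.1, 0.6]
grip_width: 55.3
finger_force: 0.0
0.75 [317.9, 198.3] (array([508.6,  41.7]), array([54.7, 47.9]), np.float64(-0.245)) (array([513.7,  43.5]), array([51. , 44.7]), np.float64(-0.245))
0.25 [177.9, 51.2] (array([586.6, 193.7]), array([117.5,  26.4]), np.float64(1.324)) (array([586.4, 185.3]), array([109.6,  24.6]), np.float64(1.324))
0.87 [265.6, 148.1] (array([531.7, 132.5]), array([307.3, 154.8]), np.float64(1.351))
[319 204]
togo [ -0.4   0.4 104.9] turn_z 0.006 pos [511.2  40.5 149.9] [-3.141  0.     0.366] t 19.9
```

View pics/w6c.png

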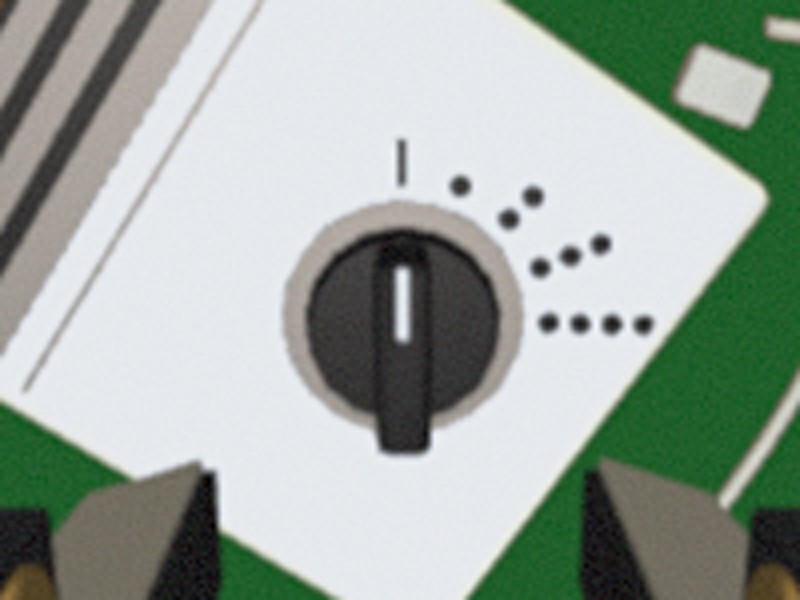

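The dial close-up shows the bar vertical, aligned with tool x, at crop column 403. The pointer is at the stroke mark, and the three-dot mark is at (570,257).

```bash
python3 - <<'E'
from h import *
K=cam("wrist")
print(px2w(K,[319.8,193],30),px2w(K,[319.8,193],42),px2w(K,[[319.8,172],[319.8,226]],67))
E
```

```text
[[511.27211702  39.71876055  30.        ]] [[514.38763982  40.97192044  42.        ]] [[538.49206574  50.38165633  67.        ]
 [491.57584073  32.27178764  67.        ]]
```

```bash
python3 -m jog '[[1,0,15,0,0,0],[0,0,25,0,0,0],[0,0,25,0,0,0],[0,0,18,0,0,0],[0,0,10,0,0,0],[0,0,6,0,0,0],[0,0,4,0,0,0],[0,0,1,0,0,0],[0,0,0,0,0,0]]'; python3 -m jog '[[0,0,0,0,0,0],[0,0,0,0,0,0],[0,0,0,0,0,0],[0,0,0,0,0,0],[0,0,0,0,0,0],[0,0,0,0,0,0],[0,0,0,0,0,0],[0,0,0,0,0,0]]' 5
```

```text
time: 20.8
tool_pos: [512.7, 40.7, 46.7]
tcp_rot: [3.141, -0.001, 0.364]
contact_force: [-0.6, 0.4, 0.4]
grip_width: 55.2
finger_force: 0.0
time: 21.6
tool_pos: [512.3, 40.7, 46.2]
tcp_rot: [3.141, 0.0, 0.364]
contact_force: [0.2, -1.3, 0.2]
grip_width: 12.6
finger_force: 30.0
```

```bash
python3 -m jog '[[0,0,0,0,0,0.08],[0,0,0,0,0,0.12],[0,0,0,0,0,0.12],[0,0,0,0,0,0.12],[0,0,0,0,0,0.12],[0,0,0,0,0,0.12],[0,0,0,0,0,0.12],[0,0,0,0,0,0.12],[0,0,0,0,0,0.12],[0,0,0,0,0,0.1],[0,0,0,0,0,0.06],[0,0,0,0,0,0]]';  python3 -m jog '[[0,0,0,0,0,0],[0,0,0,0,0,0]]'; python3 - <<'E'
from h import *
K=cam("wrist");im=bot.capture("wrist")[:,:,::-1].copy()
cv2.imwrite("pics/w7.png",im)
t=bot.capture("top")[:,:,::-1];s=bot.capture("scene")[:,:,::-1]
a=cv2.resize(s[150:350,200:400],(600,600),interpolation=2);cv2.imwrite("pics/s7.png",a)
o=bot.get_obs();print(o["moment"],o["tcp_rot"],o["grip_width"])
E
```

```text
time: 22.8
tool_pos: [511.8, 38.6, 46.2]
tcp_rot: [3.138, -0.002, -0.837]
contact_force: [-2.1, -11.3, 2.6]
grip_width: 12.8
finger_force: 30.0
time: 23.0
tool_pos: [511.8, 38.6, 46.2]
tcp_rot: [3.139, -0.002, -0.835]
contact_force: [-2.5, -12.6, 1.8]
grip_width: 12.9
finger_force: 30.0
[-1.83854327  0.41680821  0.17708946] [ 3.13848438e+00 -1.53275721e-03 -8.35314544e-01] 12.711145362433681
```

View pics/w7.png

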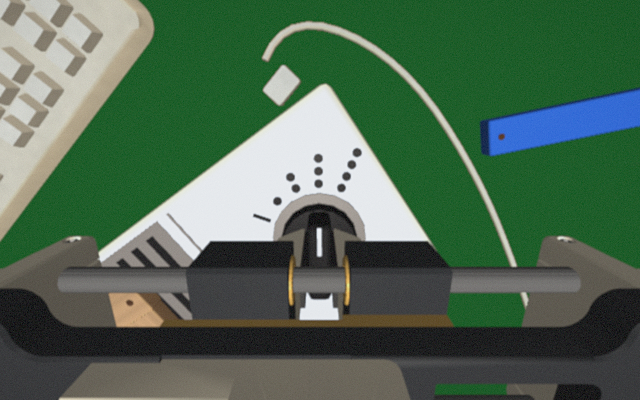

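View pics/s7.png

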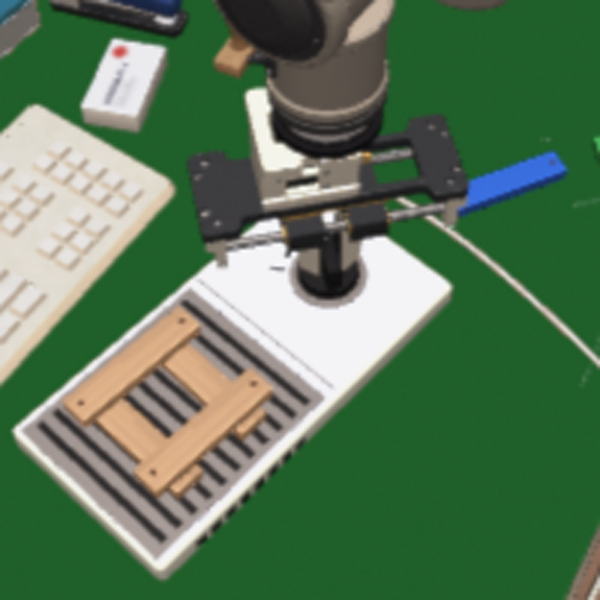

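The wrist view shows the white pointer (column 319) in line with the three dots (column 318). The scene view shows the stack intact.

```bash
python3 -m jog '[[0,0,0,0,0,0],[0,0,0,0,0,0],[0,0,0,0,0,0],[0,0,0,0,0,0],[0,0,0,0,0,0]]'; python3 -c "
from plant import bot
print(bot.close_job())"
```

```text
time: 23.65
tool_pos: [511.8, 38.6, 46.2]
tcp_rot: [3.138, -0.001, -0.835]
contact_force: [-1.9, -11.2, 1.8]
grip_width: 12.7
finger_force: 30.0
the job is handed in; nothing more can be done
None
```

I laid both loose slats flat and crosswise near the ends of the lower pair, then turned the dial to the three-dot mark and handed the job in at about 24 s with the gripper still holding it; the stack was standing in the last picture, and no move was made near the bottle or stamp.

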